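Shut the photometer's light shield and take a reading

TASK

The sample vial is already in the photometer's chamber: with a fingertip, swing the dark light-shield lid down over it until it lies fully shut, and only then gently press the green key, the middle one of the three, right down and let it spring back. Use light fingertip pressure, do not press the blue or the white key, and do not pick up or shift the instrument, the vial or the things standing round it.

Things in the scene. Friction and masses are not known exactly. Their poses are not given: they have to be found in the camera images.
- photometer: light grey bench photometer, 220 (x) x 180 (y) x 77 mm without lid, 1.8 kg, loose on rubber feet. Origin: centre of its underside; x from front (keys) to back (hinge), y left, z up. Front deck 42 mm high (x -110 to -30 mm); then a sloping display rising to 75 mm (x -30 to +15); at the back a dark sample chamber, top at z = 77 mm, under the lid.
- lid_hinge (a point): middle of the lid's hinge axis, at x = +106.5, y = 0, z = 79 mm in the photometer's frame; the axis runs along the photometer's y
- lid_press_spot (a point): spot on the outer (top) face of the dark grey lid, on its middle line, 18 mm in from the free edge; 66 mm from the hinge axis along the lid and 22 mm above the axis when shut (then 101 mm over the bench). It turns with the lid; its z axis is that face's outward normal. The lid is a hollow hood, 86 x 116 x 24 mm, 4 mm walls.
- lid (a joint): lid angle in rad: 0 = fully shut (hard stop), 1.57 = upright; starts between 0.85 and 1.35, free edge up, leaning towards the front. The stiff hinge leaves it at any angle; 1 to 2 N at the press spot moves it. Push the outer face (which looks up and back) forwards and down along the arc.
- read_key_top (a point): centre of the top of the green key: round, 24 mm across, top 12.5 mm above the key deck (55 mm above the bench), z up, at x = -72, y = 0 mm in the photometer's frame; the other keys are 50 mm to its left (blue) and right (white)
- read_key (a joint): travel of the green key in m: 0 = up, 0.005 = fully down; sprung, about 1 N to start and 3 N when fully down
- zero_key_top (a point): centre of the top of the blue key, same size; not to be pressed
- zero_key (a joint): travel of the blue key in m, 0 = up, 0.005 = down
- power_key_top (a point): centre of the top of the white key, same size; not to be pressed
- power_key (a joint): travel of the white key in m, 0 = up, 0.005 = down
- sample_vial: blue-capped sample vial, 20 mm across and 48 mm high, standing loose in the chamber's well (23.5 mm across, 35 mm deep, centre at x = +63 mm in the photometer's frame), cap 13 mm above the chamber's top. Origin: centre of its underside. To be left alone.
- blank_vial: white-capped sample vial, 20 mm across and 48 mm high, standing on the bench near the photometer. Origin: centre of its underside. To be left alone.
- amber_bottle: amber reagent bottle with a black cap, 38 mm across and 76 mm high, standing on the bench near the photometer. Origin: centre of its underside. To be left alone.
- petri_dish: petri dish with a tan filling, 60 mm across and 15 mm high, lying on the bench before the photometer. Origin: centre of its underside. To be left alone.

How it is judged:
On the way, in this order (a step that is already met when the one before it is completed fails the run):
1. the lid is fully shut (within 0.035 rad, 3 mm at its front edge) (value of joint lid below 0.035 rad), for 0.2 s.
2. the fingertips press the green key down (more than 3.5 of its 5 mm) while the lid is shut (value of joint read_key above 0.0035 m and value of joint lid below 0.035 rad and contact force between the fingers and read_key above 0.5 N), for 0.1 s.
At the end, for the whole second after the job is handed in: the lid is shut (within 0.035 rad), all three keys are up again (within 1 mm), the photometer is at rest within 10 mm of where it stood with the sample vial upright in its well, and the white-capped vial, amber bottle and petri dish are within 10 mm of where they stood (value of joint lid below 0.035 rad and value of joint each of read_key, zero_key, power_key below 0.001 m and distance of each of photometer, blank_vial, amber_bottle, petri_dish from where it was at the start of the episode below 0.01 m and linear speed of photometer below 0.01 m/s and horizontal distance between sample_vial and photometer below 0.068 m and angle between sample_vial's own z axis and vertical below 0.15 rad); the robot touches nothing.
It fails at once if the blue or the white key is pressed (more than 1.5 mm), or the green one while the lid is not shut (more than 0.05 rad) ((value of joint read_key above 0.0015 m and value of joint lid above 0.05 rad) or value of joint any of zero_key, power_key above 0.0015 m).
It fails at once if the photometer, its lid or a key is pressed harder than 25 N (contact force between the arm and photometer above 25 N).
It fails at once if the photometer is shoved or lifted more than 10 mm (distance of photometer from where it was at the start of the episode above 0.01 m).
It fails at once if the sample vial is lifted from its well by more than 8 mm (z of sample_vial in the frame of photometer above 0.0505 m).
It fails at once if the white-capped vial, the amber bottle or the petri dish is moved more than 10 mm (distance of any of blank_vial, amber_bottle, petri_dish from where it was at the start of the episode above 0.01 m).
It also fails if it takes over 50 s, if anything falls off the work surface, if the arm or the gripper's body presses on something with over 40 N, if the wrist force passes 120 N, or if a joint passes its speed limit or range.

ROBOT

A 6-joint arm with a two-finger parallel gripper is mounted at the origin on a cart in front of the work surface, level with it; the furniture and walls round the work are solid. World frame = base frame: x ahead of the robot, y to its left, z up, the work surface at z = 0. Lengths are in m, angles in rad, forces in N, time in s.
With the tool pointing down it reaches from about 0.225 to 0.875 m from the base axis. Payload 3.4 kg.
Tool frame: the origin (TCP) lies at the very end of the fingers, on their centre line; the grasp point (between the pads) lies 19 mm behind it; x points along the fingers, z is the direction in which the jaws open and shut, and the axes are right-handed (so a half turn about x gives the same grasp; the last joint's range is limited). The gripper opens to 85 mm and grips with 20 to 120 N. Pads are 22 mm wide; open, the fingers measure 114 mm over their backs; the gripper's body (76 mm by 85 mm) begins 54 mm behind the grasp point. The pads swing forward as they close: fully open they stand 13 mm farther back than shut.
Start: joints at [-1.341, 0.276, 1.505, -0, 1.361, -0.121], TCP at [0.198, -0.54, 0.231] pointing down, gripper open.
Joint ranges: [-2.89, 2.89], [-0.75, 2.08], [0.22, 2.7], [-1.18, 4.32], [0.11, 2.71], [-2.7, 2.7]. Speed limits (rad/s): [2.57, 2.57, 3.14, 3.14, 3.14, 3.14].

INTERFACE

Orientations are given as a unit quaternion [w, x, y, z].
In Python, from rig import manip, viewer, finder gives the robot as it stands.
- The arm moves only by the tool move_arm, never from a script. Its argument "rows" is a list of rows, each a list of 3 entries, a list of its own where there are three numbers: the shift along the tool's x, y, z in mm, then the turn about the tool's x in rad, then the finger opening in mm, from 0 to 85.4. A call has 1 to 8 rows; each row is the pose to reach, as a shift and turn from the pose measured when the call began, along the tool's axes at that moment; what a row does not reach only later rows make up. A row lasts 1/12 s, in which the tool goes at most 41.7 mm and 7.16 degrees, less where a joint would pass 70% of its speed; a pose out of reach is approached as far as the arm can. A call with a gripper value outside its range is refused whole. The fingers move at their own pace and stop on an object; "force" is the grip in N (left out, the last holds). Time passes only in rows, so rows that repeat a pose let the fingers close. It gives the time, the measured TCP pose, the force and the opening at its end, in the units of the state.
- manip.get_state(): the state, without advancing time (a new reading comes with each control period).
- viewer.get_image(name): name is "scene" or "top" or "wrist"; returns the picture (384x512x3 uint8, red, green, blue); there is no depth.
- viewer.get_calibration(name): a dict with "mtx" (3x3 intrinsics, pixels), "k1" (the pictures are not rectified: a ray, as slopes to the right and down, at radius r is drawn at 1 + k1 r^2 times it, then the intrinsics apply), "R" (3x3) and "t" (3): a world point X has camera coordinates R X + t. Camera axes: x right, y down, z forward; pixel columns grow to the right and rows downward; lengths in m; the calibration is good to about 2 mm. A picture is of the moment at which its call begins: read the wrist's pose just before it. get_calibration takes no time and is no camera call; for the wrist camera it gives the pose at the moment of the call.
- manip.sign_off(): hands the job in, once; it reports no verdict.
Trained networks look in the newest picture that a camera, given by its name, has taken for a name from the list of things; names that differ only in an ending like _2 or _b are one class to them, and where a whole thing is asked for, a point or a joint stands for the part that bears it (a point fixed in the world has none). Each returns a list of dicts, best first, with "score" (0 to 1); they miss things now and then, are a little off and sometimes report something else, mostly with a low value. They report only what shows in the picture. A call takes as long as a camera call.
- finder.look_for(target, camera): "centre" ([column, row] in pixels, amid what is visible of it).
- finder.trace(target, camera): "mask" (384x512 bool, what is visible of it) and "centre" ([column, row] in pixels, amid what is visible of it).
The state is a dict: "clock": time; "qpos": joint angles; "qd": joint speeds; "effort": joint torques, N m; "position": TCP position; "ee_rot": TCP orientation; "contact_force": force on the tool from outside, world axes, zero at the start; "moment": the same for the moment, N m; "width": finger opening in m.
Only numpy, scipy, OpenCV 4.12 (cv2) and the standard library are available. Lean on these libraries where they do the work, as an engineer would, in place of code of your own. Each camera call takes 0.05 s, during which the arm holds its last target.

## Working session

There is one attempt and no reset: what is moved stays moved. The work goes in short steps, Python scripts to look and compute and a tool call to move; the robot and the scene stay as the last step left them, time stands still between calls to the robot, and variables do not carry over. Pictures are saved under pics/ and viewed, and the job is handed in when it is done.

Besides the shell and the picture viewer there is one more tool, called after "Call:" as a command line: name --argument value ..., lists and objects as JSON in quotes. move_arm: Moves the arm, as the interface text tells. Its arguments: {"type":"object","properties":{"rows":{"type":"array"},"force":{"type":"number"}},"required":["rows"]}

```bash
mkdir -p pics; ls; cat > h.py <<'E'
import numpy as np, cv2
from rig import manip, viewer, finder
def save(n,f):
    im=viewer.get_image(n); cv2.imwrite('pics/'+f,im[:,:,::-1].copy()); return im
def ray(cal,px):
    K=np.array(cal['mtx']);k1=cal['k1']
    d=np.array([(px[0]-K[0,2])/K[0,0],(px[1]-K[1,2])/K[1,1]])
    u=d.copy()
    for _ in range(50): u=d/(1+k1*(u@u))
    R=np.array(cal['R']);t=np.array(cal['t'])
    return -R.T@t, R.T@np.array([u[0],u[1],1.])
def at_z(cal,px,z):
    o,d=ray(cal,px); return o+d*(z-o[2])/d[2]
def proj(cal,X):
    c=np.array(cal['R'])@np.array(X)+np.array(cal['t']); u=c[:2]/c[2]; u=u*(1+cal['k1']*(u@u))
    K=np.array(cal['mtx']); return np.array([K[0,0]*u[0]+K[0,2],K[1,1]*u[1]+K[1,2]])
E
python3 - <<'E'
from h import *
for n in ('scene','top','wrist'):
    save(n,n+'0.png'); 
    c=viewer.get_calibration(n); print(n,'cam at',np.round(-np.array(c['R']).T@c['t'],3))
for cam in ('top','scene'):
    c=viewer.get_calibration(cam)
    for t,z in (('read_key_top',.055),('zero_key_top',.055),('power_key_top',.055),('lid_press_spot',.12),('sample_vial',.08),('blank_vial',.04),('amber_bottle',.07),('petri_dish',.01),('photometer',.04)):
        r=finder.look_for(t,cam)
        print(cam,t,[(np.round(x['centre'],1),round(x['score'],2),np.round(at_z(c,x['centre'],z),3)) for x in r[:2]])
print(manip.get_state())
E
```

```text
pics
scene cam at [0.148 0.741 0.453]
top cam at [0.409 0.038 0.921]
wrist cam at [ 0.26  -0.516  0.374]
top read_key_top [(array([323.2, 258.4]), 0.49, array([ 0.386, -0.094,  0.055])), (array([280. , 226.2]), 0.42, array([0.458, 0.003, 0.055]))]
top zero_key_top [(array([326.5, 169.5]), 0.44, array([ 0.59 , -0.105,  0.055])), (array([258.8, 230.6]), 0.38, array([0.447, 0.051, 0.055]))]
top power_key_top [(array([302.2, 226.1]), 0.4, array([ 0.458, -0.048,  0.055]))]
top lid_press_spot [(array([265.5, 155.3]), 0.56, array([0.606, 0.037, 0.12 ]))]
top sample_vial []
top blank_vial []
top amber_bottle [(array([328.9, 166.8]), 0.58, array([ 0.593, -0.108,  0.07 ]))]
top petri_dish [(array([323.4, 259.4]), 0.63, array([ 0.383, -0.102,  0.01 ]))]
top photometer [(array([276.6, 193. ]), 0.67, array([0.536, 0.01 , 0.04 ])), (array([301.5, 226.1]), 0.53, array([ 0.459, -0.048,  0.04 ]))]
scene read_key_top []
scene zero_key_top [(array([293. , 214.2]), 0.38, array([0.44 , 0.061, 0.055]))]
scene power_key_top [(array([306.8, 192.6]), 0.37, array([ 0.454, -0.051,  0.055]))]
scene lid_press_sp
[... 631 characters left out ...]
0.535, 0.039, 0.04 ]))]
{'clock': 1.05, 'qpos': array([-1.34099827e+00,  2.75891943e-01,  1.50488057e+00, -3.41974462e-06,
        1.36069821e+00, -1.20970756e-01]), 'qd': array([ 3.55062472e-05,  4.91039865e-04,  8.15916856e-04,  1.42514866e-04,
        8.61625038e-04, -4.69631697e-04]), 'effort': array([-8.94200421e-04, -4.16673696e+01, -2.46106410e+01, -4.54304227e-04,
        2.91346851e-04,  3.01720419e-06]), 'position': array([ 0.19760076, -0.54002567,  0.23134037]), 'ee_rot': array([ 0.57960455,  0.40505657,  0.57954194, -0.40511589]), 'contact_force': array([-0.12851779, -0.2700957 ,  0.36994138]), 'moment': array([-0.06070627,  0.00312561, -0.00081925]), 'width': 0.0852671685496738}
```

```bash
python3 - <<'E'
import cv2
for n in('scene','top'):
    im=cv2.imread(f'pics/{n}0.png')[110:290,190:390]
    cv2.imwrite(f'pics/{n}0c.png',cv2.resize(im,None,fx=3.3,fy=3.3,interpolation=cv2.INTER_CUBIC)[:600])
E
```

```text
(no output)
```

View pics/scene0c.png

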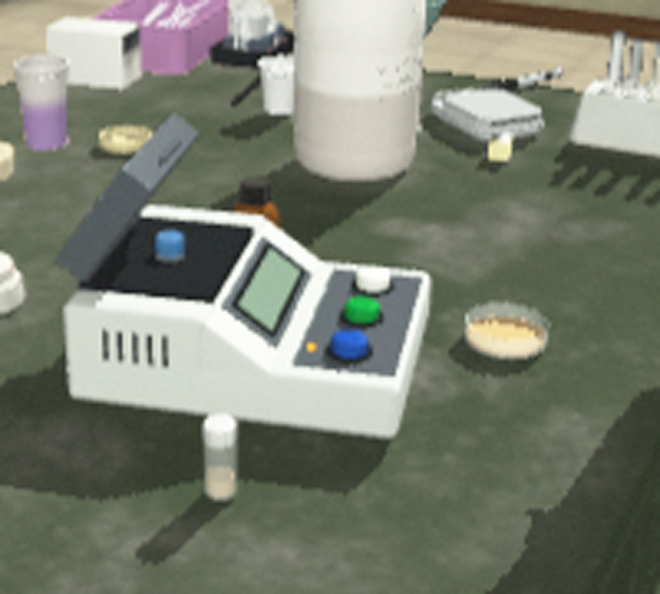

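View pics/top0c.png

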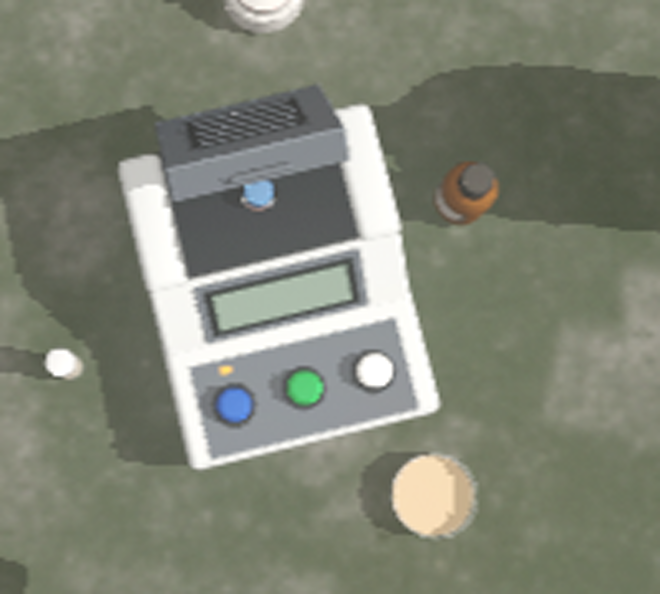

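View pics/top0.png

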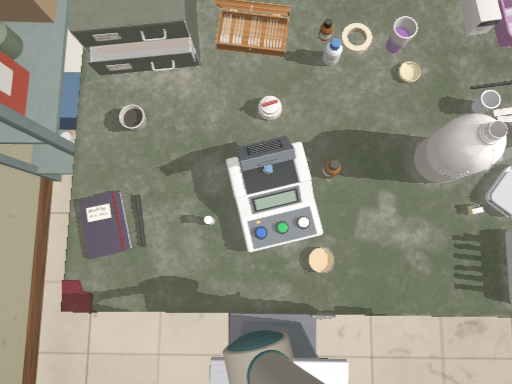

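View pics/scene0.png

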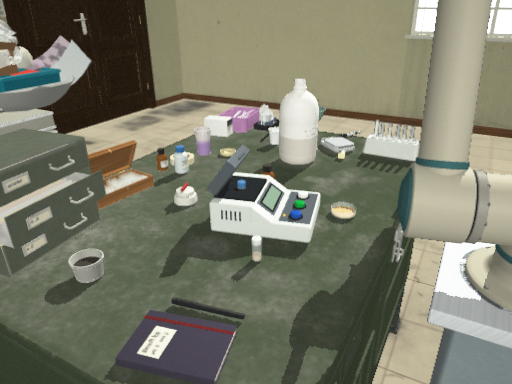

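Top view shows green key ~(282,227), blue (261,232), white (304,222), vial cap ~(268,168). The lid is open and leaning forward, and the device is yawed about +13°. Next I fit the pose in both views.

```bash
cat > fit.py <<'E'
from h import *
from scipy.optimize import least_squares
obs=[]
def cen(im,lo,hi,box):
    hsv=cv2.cvtColor(im,cv2.COLOR_RGB2HSV); m=cv2.inRange(hsv,lo,hi); k=np.zeros_like(m); k[box[1]:box[3],box[0]:box[2]]=1; m*=k
    n,l,s,c=cv2.connectedComponentsWithStats(m); i=1+np.argmax(s[1:,4]); return c[i],s[i]
boxes={'top':dict(g=(272,215,293,240),b=(250,220,272,244),w=(294,212,314,232),v=(258,160,280,176)),
 'scene':dict(g=(290,195,308,212),b=(286,205,306,222),w=(296,188,312,202),v=(234,176,250,192))}
rng=dict(g=((45,90,40),(80,255,255)),b=((105,120,60),(125,255,255)),v=((95,80,60),(120,255,255)))
model=dict(g=(-72,0,54),b=(-72,50,54),v=(63,0,86))
cals={}
for cam in boxes:
    im=cv2.imread(f'pics/{cam}0.png')[:,:,::-1].copy(); cals[cam]=viewer.get_calibration(cam)
    for k in rng:
        c,s=cen(im,*rng[k],boxes[cam][k]); print(cam,k,np.round(c,1),s)
        obs.append((cam,k,c))
def W(p,X):
    c,s=np.cos(p[2]),np.sin(p[2]); X=np.array(X)/1000; return np.array([p[0]+c*X[0]-s*X[1],p[1]+s*X[0]+c*X[1],X[2]])
def res(p): return np.concatenate([proj(cals[c],W(p,model[k]))-o for c,k,o in obs])
r=least_squares(res,[.53,.01,.2],loss='soft_l1'); print(r.x, np.round(r.fun.reshape(-1,2),1))
np.save('pose.npy',r.x)
def lid(th,a,y,h): # a along, h above axis(mm)
    return W(r.x,(106.5-a*np.cos(th)+h*np.sin(th),y,79+a*np.sin(th)+h*np.cos(th)))
for th in (.8,.9,1,1.1,1.2,1.3,1.4):
    print(th,'top far edge', [np.round(proj(cals['top'],lid(th,84,y,22)),1) for y in (58,-58)],'scene',[np.round(proj(cals['scene'],lid(th,84,y,22)),1) for y in (58,-58)])
for cam in('top','scene'):
    im=cv2.imread(f'pics/{cam}0.png'); s=3
    x0,y0=(225,130) if cam=='top' else (200,130)
    b=cv2.resize(im[y0:y0+130,x0:x0+130],None,fx=4.5,fy=4.5,interpolation=cv2.INTER_CUBIC)
    for th,col in((.9,(0,0,255)),(1.05,(0,255,255)),(1.2,(255,0,255))):
        for h in (22,):
            pts=[lid(th,a,y,h) for a,y in((84,58),(84,-58),(0,-58),(0,58))]
            q=np.array([(proj(cals[cam],p)+.5-[x0,y0])*4.5 for p in pts]).astype(int); cv2.polylines(b,[q],True,col,1)
    for X in((-110,90,42),(-110,-90,42),(-72,-50,55)):
        q=((proj(cals[cam],W(r.x,X))+.5-[x0,y0])*4.5).astype(int); cv2.circle(b,tuple(map(int,q)),4,(0,140,255),1)
    cv2.imwrite(f'pics/{cam}_ov.png',b)
E
python3 fit.py
```

```text
top g [281.9 227.1] [277 222  11  11  90]
top b [260.6 232.3] [256 228  10  10  81]
top v [268.1 168.1] [264 165   9   8  53]
scene g [299.2 203.5] [294 199  11  10  86]
scene b [295.4 214. ] [290 210  12   9  91]
scene v [241.  183.2] [237 179   9   9  72]
[0.52314009 0.01558723 0.24004401] [[-0.1  1.1]
 [-0.3  0.9]
 [ 0.1  0.5]
 [-0.4 -2. ]
 [-0.6 -2.2]
 [-0.7 -0.6]]
0.8 top far edge [array([241. , 167.7]), array([295.8, 155. ])] scene [array([230.8, 163.2]), array([246.5, 145.7])]
0.9 top far edge [array([240.1, 163.7]), array([295., 151.])] scene [array([227.2, 161.1]), array([243.3, 143.9])]
1 top far edge [array([239.1, 159.6]), array([294.2, 146.8])] scene [array([223.4, 159.4]), array([239.9, 142.3])]
1.1 top far edge [array([238.1, 155.4]), array([293.3, 142.7])] scene [array([219.5, 158.1]), array([236.4, 141.2])]
1.2 top far edge [array([237.1, 151.3]), array([292.4, 138.5])] scene [array([215.6, 157.1]), array([232.9, 140.3])]
1.3 top far edge [array([236.2, 147.2]), array([291.4, 134.5])] scene [array([211.7, 156.5]), array([229.4, 139.8])]
1.4 top far edge [array([235.3, 143.2]), array([290.3, 130.5])] scene [array([207.8, 156.3]), array([225.9, 139.7])]
```

View pics/top_ov.png

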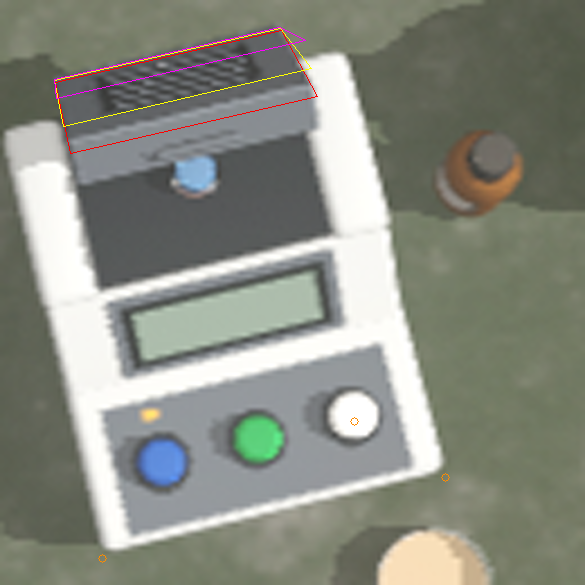

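View pics/scene_ov.png

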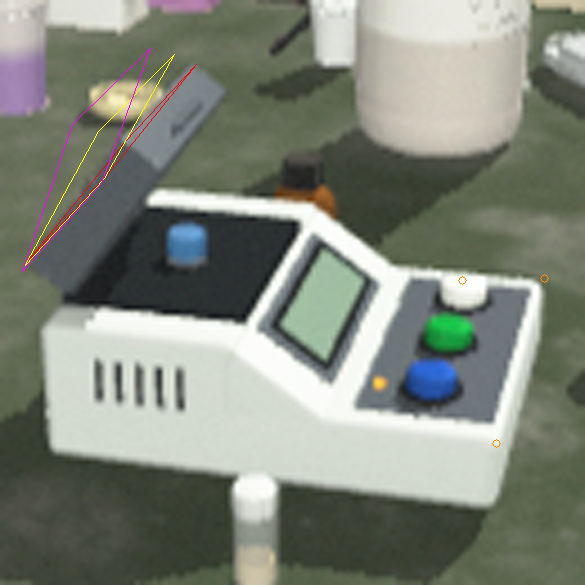

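The overlay puts the lid at about 0.9 rad. The two cameras disagree by 2–3 mm on position, so I'll approach with the fingers shut and refine with the wrist camera.

```bash
cat >> h.py <<'E'
from scipy.spatial.transform import Rotation as Ro
def tool():
    s=manip.get_state(); q=s['ee_rot']; R=Ro.from_quat([q[1],q[2],q[3],q[0]]).as_matrix(); return s['position'],R
def shift(target):
    p,R=tool(); return np.round(R.T@(np.array(target)-p)*1000,1)
E
python3 - <<'E'
from h import *
p,R=tool(); print(np.round(R,3)); print('shift',shift([.50,0,.27]))
c=viewer.get_calibration('wrist'); Rc=np.array(c['R']); print(np.round(Rc,3), np.round(R.T@(-Rc.T@c['t']-p),3))
yaw=np.load('pose.npy')[2]; dy=np.array([-np.sin(yaw),np.cos(yaw),0]); dx=np.array([np.cos(yaw),np.sin(yaw),0])
print('dev x in tool',R.T@dx,'dev y',R.T@dy)
E
```

```text
[[ 0.     0.939  0.344]
 [-0.     0.344 -0.939]
 [-1.    -0.     0.   ]]
shift [ -38.7  469.5 -403.2]
[[ 0.344 -0.939 -0.   ]
 [-0.906 -0.332  0.263]
 [-0.247 -0.09  -0.965]] [-0.144  0.067 -0.001]
dev x in tool [-4.59364389e-06  9.93876190e-01  1.10499406e-01] dev y [-1.21889982e-04  1.10499405e-01 -9.93876183e-01]
```

Call:
move_arm --rows '[[[-15, 35, -25], 0.05, 60], [[-30, 70, -50], 0.11, 40], [[-48, 110, -85], 0.11, 20], [[-48, 150, -115], 0.11, 0], [[-48, 185, -150], 0.11, 0], [[-48, 220, -185], 0.11, 0], [[-48, 255, -215], 0.11, 0], [[-48, 285, -245], 0.11, 0]]' --force 20

```text
clock: 1.72
position: [0.3593, -0.2552, 0.2795]
ee_rot: [0.557, 0.437, 0.556, -0.436]
contact_force: [1.4, -0.1, -0.1]
width: -0.0003
```

```bash
python3 - <<'E'
from h import *
print(tool(), shift([.50,0.01,.28]))
E
```

```text
(array([ 0.35931856, -0.25518395,  0.27947961]), array([[ 1.07260578e-03,  9.71295545e-01,  2.37873526e-01],
       [-8.10343476e-04,  2.37874429e-01, -9.71295578e-01],
       [-9.99999096e-01,  8.49057990e-04,  1.04222850e-03]])) [  -0.6  199.7 -224.1]
```

Call:
move_arm --rows '[[[0, 27, -30], 0, 0], [[0, 54, -60], 0, 0], [[0, 80, -90], 0, 0], [[0, 106, -120], 0, 0], [[0, 132, -150], 0, 0], [[0, 158, -180], 0, 0], [[0, 184, -210], 0, 0], [[0, 200, -224], 0, 0]]'

```text
clock: 2.38
position: [0.5013, 0.014, 0.2796]
ee_rot: [0.557, 0.437, 0.557, -0.435]
contact_force: [0.4, -0.6, -0.1]
width: 0.0003
```

```bash
python3 - <<'E'
from h import *
print(tool()[0],manip.get_state()['qd'])
save('wrist','wrist1.png')
viewer.get_image('wrist');
im=save('wrist','wrist2.png'); c=viewer.get_calibration('wrist'); np.savez('w2.npz',**{k:np.array(v) for k,v in c.items()})
print(tool()[0])
E
```

```text
[0.50131717 0.01401672 0.27958065] [ 0.42497439  0.22839151 -0.27137736 -0.05529187  0.05160573  0.4176209 ]
[0.50067008 0.01117084 0.27914093]
```

View pics/wrist2.png

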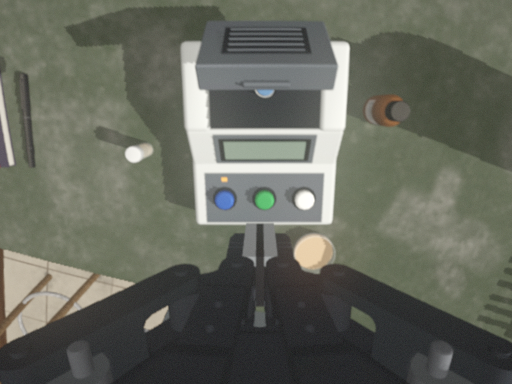

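The wrist view is clear and aligned: green key (264,200), blue (225,200), white (305,200), lid free edge around row 65–86.

```bash
python3 - <<'E'
import cv2
im=cv2.imread('pics/wrist2.png')[10:240,175:360]
cv2.imwrite('pics/w2c.png',cv2.resize(im,None,fx=2.6*1,fy=2.6,interpolation=cv2.INTER_CUBIC))
E
```

```text
(no output)
```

View pics/w2c.png

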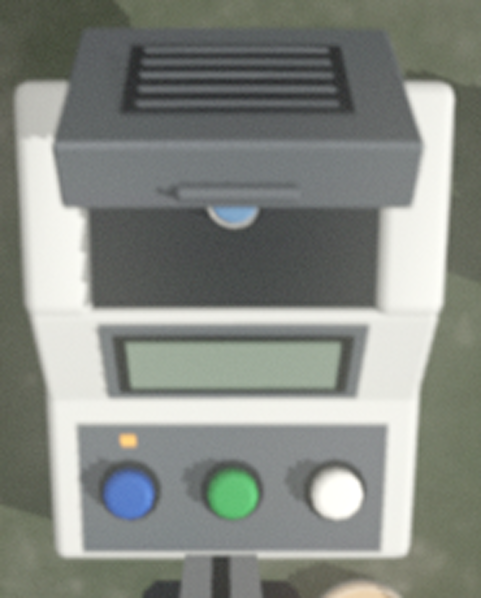

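```bash
cat > fit2.py <<'E'
from h import *
from scipy.optimize import least_squares
w=dict(np.load('w2.npz')); top=viewer.get_calibration('top'); sc=viewer.get_calibration('scene')
f=lambda x,y:np.array([(x+.5)/2.6+175-.5,(y+.5)/2.6+10-.5])
def L(th,a,y,h): return (106.5-a*np.cos(th)+h*np.sin(th),y,79+a*np.sin(th)+h*np.cos(th))
def W(p,X):
    c,s=np.cos(p[2]),np.sin(p[2]); X=np.array(X)/1000; return np.array([p[0]+c*X[0]-s*X[1],p[1]+s*X[0]+c*X[1],X[2]])
obs=[('gw',w,lambda t:(-72,0,54),f(232,493)),('bw',w,lambda t:(-72,50,54),f(130,494)),('ww',w,lambda t:(-72,-50,54),f(337,491)),
('l1',w,lambda t:L(t,84,58,22),f(57,143)),('l2',w,lambda t:L(t,84,-58,22),f(421,141)),('l3',w,lambda t:L(t,-2,58,22),f(83,32)),('l4',w,lambda t:L(t,-2,-58,22),f(390,30)),
('l5',w,lambda t:L(t,84,58,-2),f(67,205)),('l6',w,lambda t:L(t,84,-58,-2),f(415,207)),
('gt',top,lambda t:(-72,0,54),[281.9,227.1]),('bt',top,lambda t:(-72,50,54),[260.6,232.3]),
('gs',sc,lambda t:(-72,0,54),[299.2,203.5]),('bs',sc,lambda t:(-72,50,54),[295.4,214])]
def run(sel):
    o=[x for x in obs if x[0] in sel or sel=='all']
    r=least_squares(lambda p:np.concatenate([proj(c,W(p,m(p[3])))-q for n,c,m,q in o]),[.53,.01,.2,.9],loss='soft_l1')
    return r,o
for sel in (['gw','bw','ww','l1','l2','l3','l4','l5','l6'],['gw','bw','ww','l1','l2','l5','l6'],'all'):
    r,o=run(sel); print(np.round(r.x,4)); print([(x[0],*np.round(e,1)) for x,e in zip(o,r.fun.reshape(-1,2))])
    print('green',np.round(W(r.x,(-72,0,55)),4),'spot',np.round(W(r.x,L(r.x[3],66,0,22)),4))
for z in(54,):print('green alone: wrist',at_z(w,obs[0][3],.054),'top',at_z(top,[281.9,227.1],.054),'scene',at_z(sc,[299.2,203.5],.054))
E
python3 fit2.py
```

```text
[0.5232 0.0107 0.2445 0.9489]
[('gw', np.float64(0.7), np.float64(0.6)), ('bw', np.float64(-0.5), np.float64(0.2)), ('ww', np.float64(0.6), np.float64(1.3)), ('l1', np.float64(-1.9), np.float64(-0.7)), ('l2', np.float64(3.2), np.float64(0.2)), ('l3', np.float64(0.2), np.float64(-2.5)), ('l4', np.float64(-0.2), np.float64(-1.6)), ('l5', np.float64(-1.5), np.float64(1.2)), ('l6', np.float64(0.3), np.float64(0.5))]
green [ 0.4534 -0.0067  0.055 ] spot [0.6066 0.0315 0.1455]
[0.5245 0.011  0.244  0.9338]
[('gw', np.float64(0.7), np.float64(-0.4)), ('bw', np.float64(-0.5), np.float64(-0.8)), ('ww', np.float64(0.6), np.float64(0.3)), ('l1', np.float64(-1.6), np.float64(-0.7)), ('l2', np.float64(3.2), np.float64(0.2)), ('l5', np.float64(-1.2), np.float64(0.9)), ('l6', np.float64(0.2), np.float64(0.3))]
green [ 0.4546 -0.0064  0.055 ] spot [0.6069 0.0315 0.1451]
[0.5236 0.0112 0.2416 0.9438]
[('gw', np.float64(0.2), np.float64(0.2)), ('bw', np.float64(-0.9), np.float64(-0.2)), ('ww', np.float64(0.2), np.float64(1.0)), ('l1', np.float64(-2.0), np.float64(-1.0)), ('l2', np.float64(3.0), np.float64(0.3)), ('l3', np.float64(0.3), np.float64(-3.2)), ('l4', np.float64(-0.1), np.float64(-1.9)), ('l5', np.float64(-1.6), np.float64(0.9)), ('l6', np.float64(-0.0), np.float64(0.5)), ('gt', np.float64(1.9), np.float64(0.8)), ('bt', np.float64(1.8), np.float64(0.7)), ('gs', np.float64(0.2), np.float64(-2.9)), ('bs', np.float64(0.1), np.float64(-3.2))]
green [ 0.4537 -0.0061  0.055 ] spot [0.6067 0.0316 0.1454]
green alone: wrist [ 0.45389132 -0.00572618  0.054     ] top [ 0.4555752  -0.00180086  0.054     ] scene [0.44840871 0.00713233 0.054     ]
```

```bash
cat > plan.py <<'E'
from h import *
P=np.array([.524,.0125,.242])
def dev(x):
    c,s=np.cos(P[2]),np.sin(P[2]); d=x-np.array([P[0],P[1],0]); return np.array([c*d[0]+s*d[1],-s*d[0]+c*d[1],d[2]])*1000
def wd(X):
    c,s=np.cos(P[2]),np.sin(P[2]); X=np.array(X)/1000; return np.array([P[0]+c*X[0]-s*X[1],P[1]+s*X[0]+c*X[1],X[2]])
def arc(th,a=66,h=22,out=0): 
    h=h+out; return np.array([106.5-a*np.cos(th)+h*np.sin(th)+11,0,79+a*np.sin(th)+h*np.cos(th)])
E
python3 - <<'E'
from plan import *
s=manip.get_state(); print(dev(s['position']),s['contact_force'])
print('above',shift(wd([112,0,279]))); print('start',shift(wd(arc(.94,out=20))), arc(.94,out=20))
E
```

```text
[-22.96862507   4.30046797 279.14093455] [-0.4596849  -0.24377779 -0.83021161]
above [  0.2 135.    4.5]
start [122.1 135.4   4.4] [112.49143056   0.         157.06993168]
```

Call:
move_arm --rows '[[[0, 35, 1], 0, 0], [[0, 70, 3], 0, 0], [[0, 105, 4], 0, 0], [[10, 130, 4.5], 0, 0], [[45, 135, 4.5], 0, 0], [[80, 135, 4.5], 0, 0], [[110, 135, 4.5], 0, 0], [[120, 135, 4.5], 0, 0]]'

```text
clock: 3.2
position: [0.6292, 0.0375, 0.154]
ee_rot: [0.554, 0.434, 0.559, -0.438]
contact_force: [-0.5, -1.0, -0.3]
width: -0.0
```

```bash
python3 - <<'E'
from plan import *
save('scene','scene3.png')
im=cv2.imread('pics/scene3.png')[110:290,190:390]
cv2.imwrite('pics/scene3c.png',cv2.resize(im,None,fx=3.3,fy=3.3,interpolation=cv2.INTER_CUBIC))
s=manip.get_state(); print(dev(s['position']),s['contact_force'],s['qd'])
for th in (.94,.85,.75,.65,.55,.45,.35,.25,.15,.08,0): print(th, shift(wd(arc(th,out=-2))))
E
```

```text
[108.3023757   -0.78986088 154.27391642] [-0.75686118 -0.92435795 -0.54301664] [ 0.00558045 -0.03535191 -0.07429123  0.00329757  0.06167451  0.00251425]
0.94 [ 10.3 -13.5  -0.8]
0.85 [ 12.7 -19.2  -0.8]
0.75 [ 15.9 -25.3  -0.8]
0.65 [ 19.7 -31.1  -0.8]
0.55 [ 24.1 -36.4  -0.8]
0.45 [ 28.9 -41.3  -0.8]
0.35 [ 34.3 -45.6  -0.7]
0.25 [ 40.  -49.4  -0.7]
0.15 [ 46.1 -52.6  -0.7]
0.08 [ 50.6 -54.5  -0.7]
0 [ 55.8 -56.3  -0.7]
```

View pics/scene3c.png

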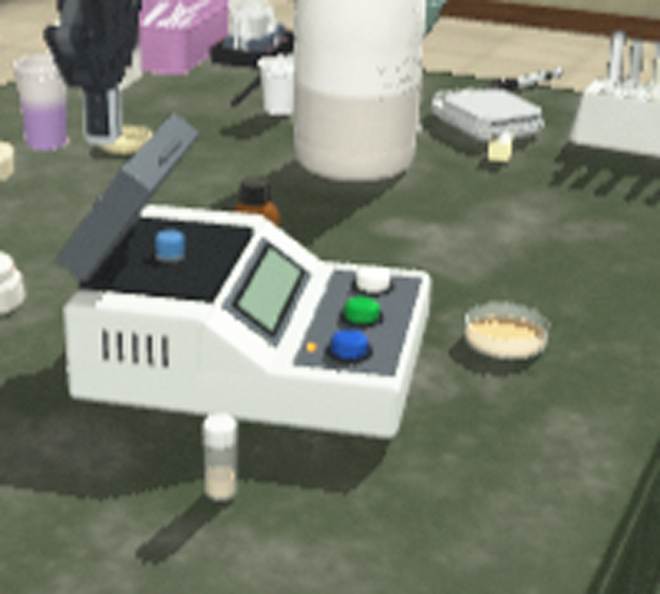

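The fingertip stands behind the outer face. I now push it along the arc.

Call:
move_arm --rows '[[[5, -7, -0.8], 0, 0], [[10, -13, -0.8], 0, 0], [[11.5, -16, -0.8], 0, 0], [[13, -19, -0.8], 0, 0], [[14.5, -22, -0.8], 0, 0], [[16, -25, -0.8], 0, 0], [[18, -28, -0.8], 0, 0], [[20, -31, -0.8], 0, 0]]'

```text
clock: 3.92
position: [0.5988, 0.0309, 0.135]
ee_rot: [0.555, 0.434, 0.559, -0.438]
contact_force: [0.7, -0.7, 2.0]
width: 0.0002
```

```bash
cat > look.py <<'E'
import sys
from plan import *
n=sys.argv[1]
s=manip.get_state(); print(dev(s['position']),s['contact_force'])
save('scene',n+'.png')
im=cv2.imread(f'pics/{n}.png')[110:290,190:390]
cv2.imwrite(f'pics/{n}c.png',cv2.resize(im,None,fx=3.3,fy=3.3,interpolation=cv2.INTER_CUBIC))
for th in (.65,.55,.45,.35,.25,.15,.08,0): print(th, shift(wd(arc(th,out=-2))))
E
python3 look.py s4
```

```text
[ 7.70564315e+01 -3.37680624e-02  1.35036230e+02] [ 0.72556878 -0.72723581  2.03379426]
0.65 [-0.5  1.   0.2]
0.55 [ 3.8 -4.3  0.2]
0.45 [ 8.7 -9.2  0.2]
0.35 [ 14.1 -13.5   0.2]
0.25 [ 19.8 -17.3   0.2]
0.15 [ 25.9 -20.5   0.2]
0.08 [ 30.4 -22.4   0.2]
0 [ 35.6 -24.1   0.2]
```

View pics/s4c.png

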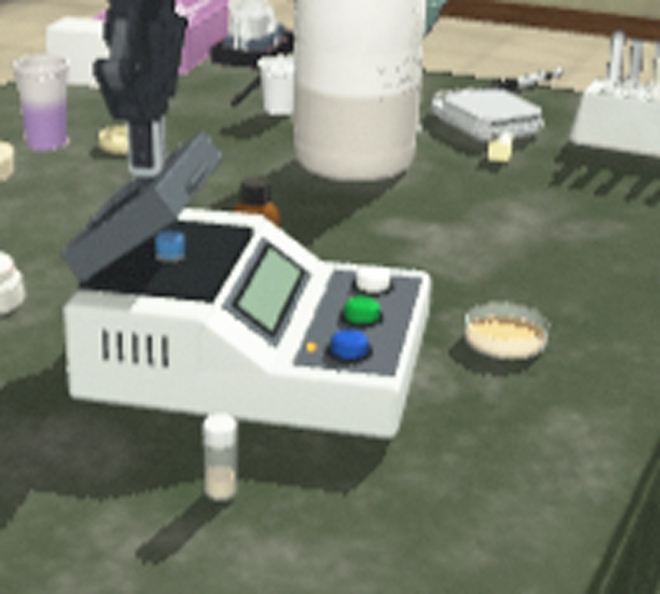

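Call:
move_arm --rows '[[[2, -2, 0], 0, 0], [[4, -4.5, 0], 0, 0], [[8.5, -9, 0], 0, 0], [[11.5, -11.5, 0], 0, 0], [[14, -13.5, 0], 0, 0], [[17, -15.5, 0], 0, 0], [[20, -17.5, 0], 0, 0], [[23, -19, 0], 0, 0]]'

```text
clock: 4.63
position: [0.5784, 0.0262, 0.1111]
ee_rot: [0.554, 0.433, 0.56, -0.439]
contact_force: [-0.3, -1.3, 2.1]
width: 0.0
```

```bash
python3 look.py s5
```

```text
[ 56.11309589   0.30296462 111.09729346] [-0.33818449 -1.32652555  2.08407785]
0.65 [-24.6  21.1   0.4]
0.55 [-20.3  15.8   0.4]
0.45 [-15.4  10.9   0.4]
0.35 [-10.    6.6   0.4]
0.25 [-4.3  2.8  0.4]
0.15 [ 1.9 -0.4  0.4]
0.08 [ 6.3 -2.3  0.5]
0 [11.5 -4.   0.5]
```

View pics/s5c.png

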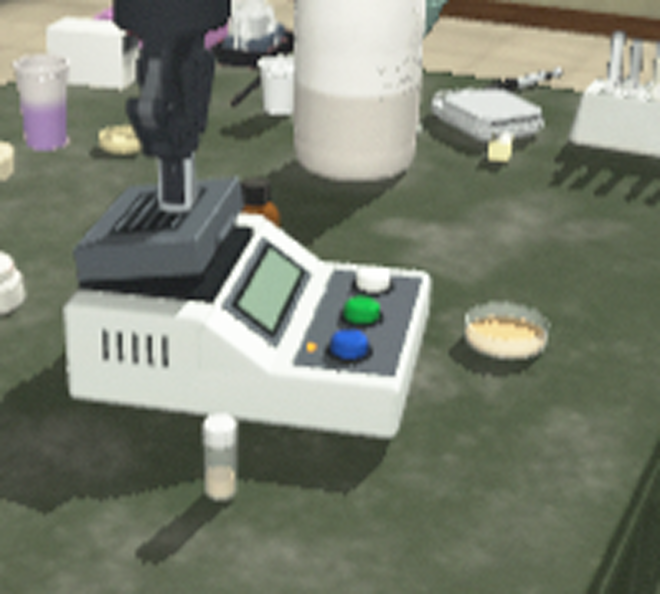

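Call:
move_arm --rows '[[[2, -0.5, 0], 0, 0], [[4, -1, 0], 0, 0], [[5.5, -2, 0], 0, 0], [[7, -2.5, 0], 0, 0], [[8, -3, 0], 0, 0], [[8, -3, 0], 0, 0]]'

```text
clock: 5.18
position: [0.5749, 0.0257, 0.1023]
ee_rot: [0.553, 0.433, 0.56, -0.439]
contact_force: [-0.1, 0.3, 0.8]
width: 0.0002
```

Call:
move_arm --rows '[[[0.5, 0, 0], 0, 0], [[1, 0, 0], 0, 0], [[1.5, 0, 0], 0, 0], [[1.5, 0, 0], 0, 0]]'

```text
clock: 5.52
position: [0.5747, 0.0256, 0.1011]
ee_rot: [0.553, 0.433, 0.56, -0.439]
contact_force: [-2.2, -0.8, 3.5]
width: -0.0004
```

Call:
move_arm --rows '[[[0.5, 0, 0], 0, 0], [[1, 0, 0], 0, 0], [[1, 0, 0], 0, 0], [[1, 0, 0], 0, 0]]'

```text
clock: 5.85
position: [0.5746, 0.0256, 0.101]
ee_rot: [0.554, 0.433, 0.56, -0.439]
contact_force: [-4.0, -0.6, 7.0]
width: -0.0002
```

It is on the hard stop: z stays at 101 mm while the force rises to 7 N. I lift off and check.

Call:
move_arm --rows '[[[-3, 0, 0], 0, 0], [[-15, 0, 0], 0, 0], [[-40, 0, 0], 0, 0], [[-75, 0, 0], 0, 0], [[-110, -20, 0], 0, 0], [[-140, -50, 0], 0, 0], [[-160, -75, 0], 0, 0], [[-160, -75, 0], 0, 0]]'

```text
clock: 6.52
position: [0.5023, 0.0073, 0.267]
ee_rot: [0.556, 0.434, 0.558, -0.438]
contact_force: [-0.8, 0.6, -0.5]
width: -0.0002
```

```bash
python3 look.py s6 | head -1; python3 - <<'E'
from h import *
c=viewer.get_calibration('wrist'); np.savez('w6.npz',**{k:np.array(v) for k,v in c.items()}); save('wrist','w6.png')
E
```

```text
[-2.22957765e+01  1.06470686e-01  2.66975223e+02] [-0.75903971  0.64883821 -0.47505865]
```

View pics/s6c.png

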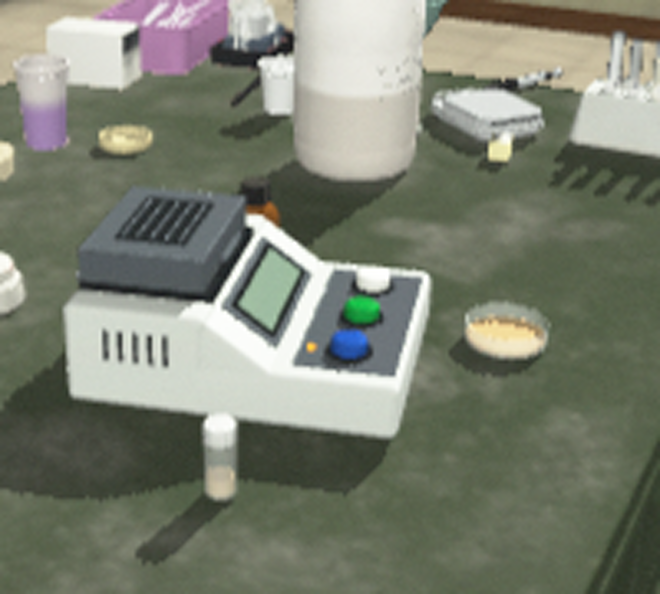

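View pics/w6.png

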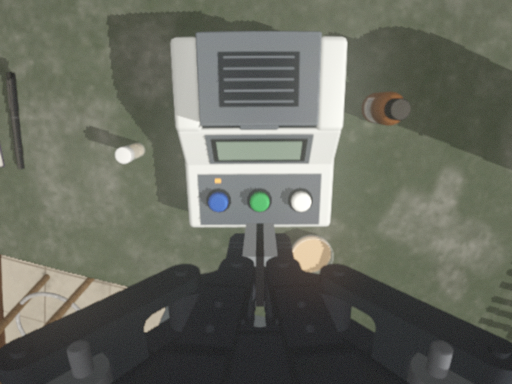

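```bash
python3 - <<'E'
from plan import *
w=dict(np.load('w6.npz')); im=cv2.imread('pics/w6.png')
hsv=cv2.cvtColor(im,cv2.COLOR_BGR2HSV)
for nm,lo,hi,b in(('g',(45,90,40),(80,255,255),(245,188,275,215)),('b',(105,120,60),(125,255,255),(205,188,235,215))):
    m=cv2.inRange(hsv,lo,hi); k=np.zeros_like(m);k[b[1]:b[3],b[0]:b[2]]=1; n,l,s,c=cv2.connectedComponentsWithStats(m*k); i=1+np.argmax(s[1:,4]); print(nm,c[i],s[i],at_z(w,c[i],.054))
    if nm=='g': g=at_z(w,c[i],.054)
print('dev g',dev(g)); 
p,R=tool(); print(p, 'shift to over key', shift([g[0]+.0,g[1]+.001,.075]))
# lid overlay
s=cv2.imread('pics/s6.png'); sc=viewer.get_calibration('scene')
off=np.array([-.4,2.5])
big=cv2.resize(s[150:220,200:280],None,fx=7,fy=7,interpolation=cv2.INTER_CUBIC)
for th,col in((0,(0,255,0)),(.1,(0,0,255))):
  pts=[]
  for a,y,h in((84,58,22),(84,-58,22),(-2,-58,22),(-2,58,22),(-2,58,-2),(84,58,-2),(84,58,22),(-2,58,22)):
    pts.append((proj(sc,wd((106.5-a*np.cos(th)+h*np.sin(th),y,79+a*np.sin(th)+h*np.cos(th))))+off+.5-[200,150])*7)
  cv2.polylines(big,[np.array(pts).astype(int)],False,col,1)
cv2.imwrite('pics/s6ov.png',big)
E
```

```text
g [259.35947712 201.61437908] [250 192  20  20 306] [ 0.45577293 -0.00343349  0.054     ]
b [218.03558719 202.        ] [209 193  19  19 281] [0.44347916 0.04439142 0.054     ]
dev g [-70.05735835   0.88106733  54.        ]
[0.504241   0.0078546  0.26294169] shift to over key [188.4 -47.9  -1.4]
```

View pics/s6ov.png

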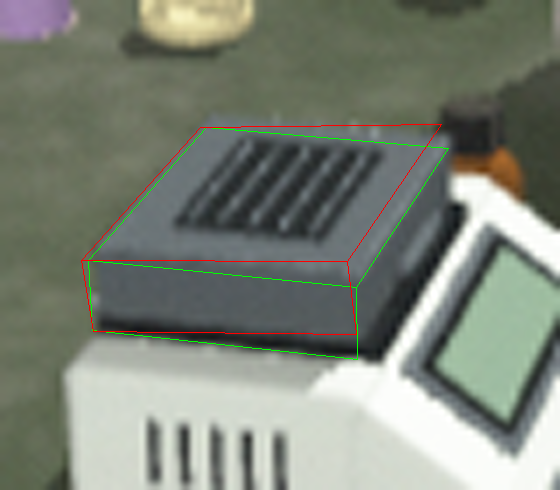

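```bash
python3 - <<'E'
import cv2
s=cv2.imread('pics/s6.png')
a=cv2.resize(s[160:210,205:275],None,fx=11,fy=11,interpolation=cv2.INTER_NEAREST)
a=cv2.convertScaleAbs(a,alpha=1.6,beta=0)
cv2.imwrite('pics/s6z.png',a)
E
```

```text
(no output)
```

View pics/s6z.png

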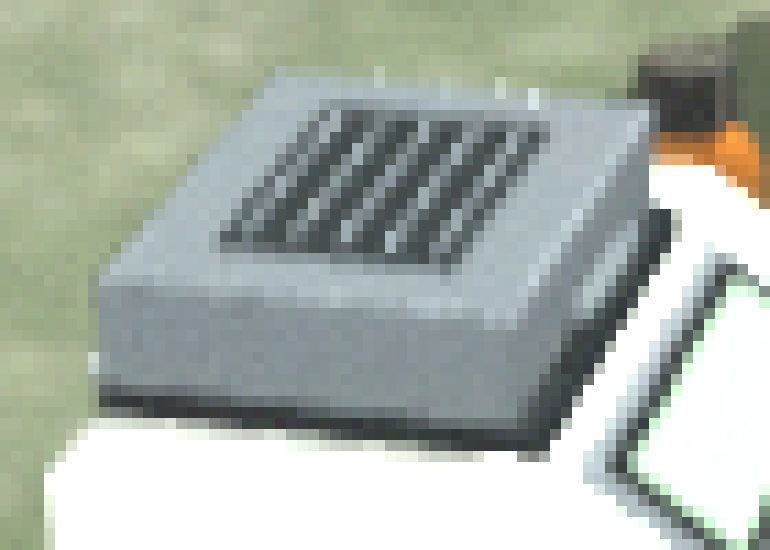

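The lid's lower edge runs parallel to the chamber rim with an even dark strip about 2 px wide, so it is shut. Now I go over the green key.

Call:
move_arm --rows '[[[20, -25, 0], 0, 0], [[50, -48, -0.5], 0, 0], [[85, -48, -0.5], 0, 0], [[120, -48, -0.5], 0, 0], [[150, -48, -0.5], 0, 0], [[175, -48, -0.5], 0, 0], [[185, -48, -0.5], 0, 0], [[188, -48, -0.5], 0, 0]]'

```text
clock: 7.28
position: [0.4539, -0.0027, 0.0714]
ee_rot: [0.552, 0.433, 0.561, -0.44]
contact_force: [-0.9, -0.7, -0.2]
width: 0.0
```

```bash
python3 look.py s7 | head -1; python3 - <<'E'
from h import *
save('wrist','w7.png')
print(tool()[0], shift([.4553,-.004,.057]))
E
```

```text
[-71.66959163   2.002229    71.4391868 ] [-0.90227651 -0.70826333 -0.18372158]
[ 0.45573317 -0.00309635  0.07371894] [16.7 -0.4  0.8]
```

View pics/s7c.png

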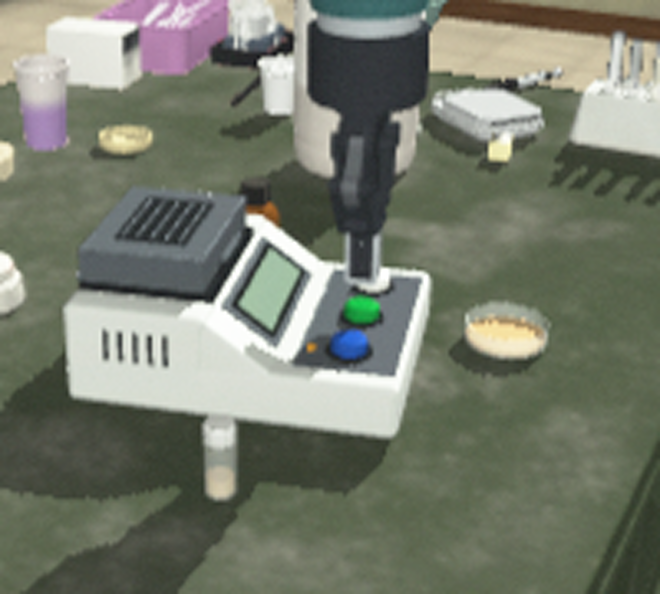

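View pics/w7.png

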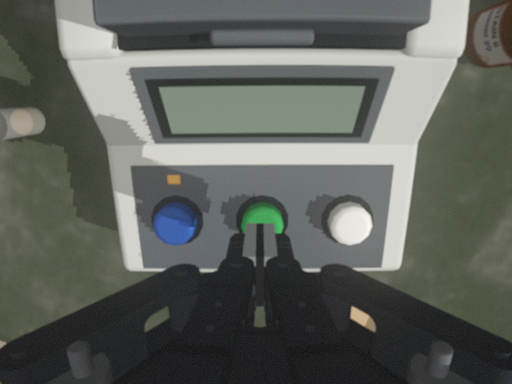

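The fingertip is centred over green (tip ~(262,226) in the wrist view, key ~(264,218)). I descend gently.

Call:
move_arm --rows '[[[6, -0.5, 0.5], 0, 0], [[11, -0.5, 0.5], 0, 0], [[15, -0.5, 0.5], 0, 0], [[17, -0.5, 0.5], 0, 0], [[18.5, -0.5, 0.5], 0, 0], [[18.5, -0.5, 0.5], 0, 0]]'

```text
clock: 7.88
position: [0.4551, -0.0037, 0.0552]
ee_rot: [0.554, 0.434, 0.56, -0.439]
contact_force: [0.3, 0.4, 0.0]
width: 0.0006
```

Call:
move_arm --rows '[[[1, 0, 0], 0, 0], [[2, 0, 0], 0, 0], [[3, 0, 0], 0, 0], [[4, 0, 0], 0, 0], [[4.8, 0, 0], 0, 0], [[4.8, 0, 0], 0, 0]]'

```text
clock: 8.38
position: [0.4554, -0.0038, 0.0505]
ee_rot: [0.554, 0.434, 0.559, -0.439]
contact_force: [0.1, -0.8, 1.9]
width: 0.0001
```

Call:
move_arm --rows '[[[0.5, 0, 0], 0, 0], [[1, 0, 0], 0, 0], [[1.5, 0, 0], 0, 0], [[1.5, 0, 0], 0, 0], [[1.5, 0, 0], 0, 0]]'

```text
clock: 8.8
position: [0.4554, -0.0038, 0.0495]
ee_rot: [0.554, 0.434, 0.559, -0.439]
contact_force: [-1.2, -0.2, 5.9]
width: 0.0001
```

The key is bottomed (5.9 N, z 49.5 mm). I release and retract.

Call:
move_arm --rows '[[[0, 0, 0], 0, 0], [[-3, 0, 0], 0, 0], [[-8, 0, 0], 0, 0], [[-25, 0, 0], 0, 0], [[-60, 0, 0], 0, 0], [[-100, 0, 0], 0, 0], [[-140, 0, 0], 0, 0], [[-180, 0, 0], 0, 0]]'

```text
clock: 9.47
position: [0.4564, -0.0035, 0.2312]
ee_rot: [0.554, 0.433, 0.56, -0.439]
contact_force: [1.0, 0.3, -0.4]
width: -0.0001
```

Call:
move_arm --rows '[[[-20, 0, 0], 0, 0], [[-30, 0, 0], 0, 0], [[-30, 0, 0], 0, 0], [[-30, 0, 0], 0, 0]]'

```text
clock: 9.8
position: [0.456, -0.0034, 0.2602]
ee_rot: [0.553, 0.433, 0.56, -0.439]
contact_force: [-0.5, -1.0, -0.7]
width: -0.0001
```

```bash
python3 look.py s8 | head -1; python3 - <<'E'
from h import *
a=cv2.imread('pics/s6.png');b=cv2.imread('pics/s8.png')
for nm,(x0,y0,x1,y1) in dict(lid=(205,165,270,200),keys=(285,185,312,222),vial=(248,234,266,264),dish=(328,198,360,224),front=(210,200,320,245)).items():
    sh,_=cv2.phaseCorrelate(np.float32(cv2.cvtColor(a[y0:y1,x0:x1],6)),np.float32(cv2.cvtColor(b[y0:y1,x0:x1],6))); print(nm,np.round(sh,2))
E
```

```text
[-69.78337611   0.87610244 260.17119791] [-0.54153793 -0.95266778 -0.72759174]
lid [0.05 0.04]
keys [ 0.49 -0.01]
vial [-0.01  0.04]
dish [-0.02  0.44]
front [0.01 0.53]
```

View pics/s8c.png

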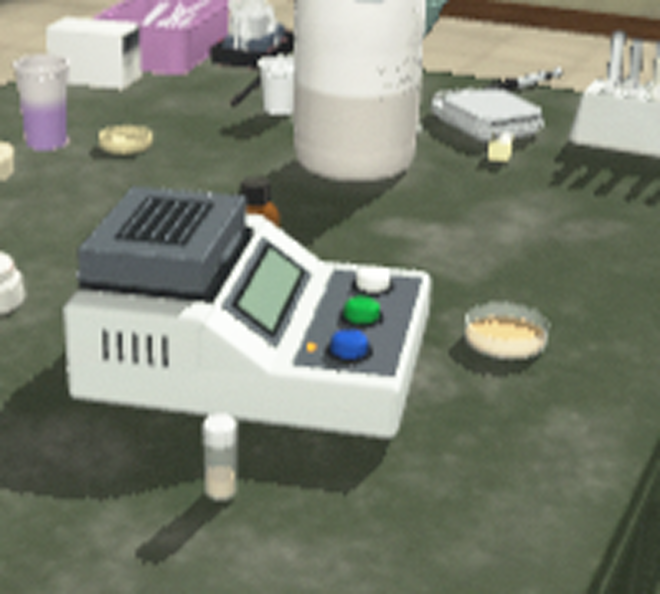

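The lid is shut, the green key is back up, and everything stands where it was. I hand it in.

```bash
python3 -c "
from rig import manip
print(manip.sign_off(), manip.get_state()['clock'])"
```

```text
the job is handed in; nothing more can be done
the job is handed in; nothing more can be done
```

I swung the lid shut with the closed fingertips, then pressed the green key right down, released it, and handed the job in at about 10 s. No verdict was reported.

- **Lid:** it moved with about 2 N. At the hard stop the force rose to about 7 N in all while the fingertip stayed at 101 mm, the height given for a shut lid. A rough overlay on the scene picture left a few hundredths of a radian in doubt. A closer look showed the lid's lower edge parallel to the chamber rim.
- **Green key:** it went down from about 55 to 49.5 mm, its full travel, with 5.9 N at the bottom. In the last picture it looked fully up again, and the blue and white keys looked untouched.
- **Surroundings:** comparing pictures from before and after the key press, nothing had shifted by more than about half a pixel (1–2 mm). I did not measure this against the very first picture; by eye, the instrument, white-capped vial, bottle and dish stand where they did. The sample vial is hidden under the shut lid, so I could not check it at the end.
- **Disagreement:** the scene camera's pose for the instrument differed from the top and wrist cameras by several mm (up to about 14 mm sideways for the key). I relied mainly on the wrist camera.

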